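# Clamp the denture flask and put four clicks of pressure on the injection press

## Task

On the hand injection press, swing the keeper bar shut over the round flask until it snaps home in its catch. Then take the ratchet lever by its upright grip and draw it clockwise (seen from above) four clicks from rest, counting the teeth by feel and never letting it go over a fifth, and finish while holding it there: a spring throws the lever back as soon as it is let go, so the program ends with the fingers still on the lever. Leave the other things on the bench where they are.

Things in the scene. Friction and masses are not known exactly. Their poses are not given: they have to be found in the camera images.
- press: Injection press for denture flasks, fixed: white base 205 (x) x 370 (y) x 16 mm, origin under its centre, z up. Round aluminium flask 98 mm across, top at 86 mm, centred at y = +105 mm; white pinion housing 76 mm high at the -y end, with toothed ratchet plate and ratchet lever on top; steel barrel between. All heights are above the bench. But for its two black grips nothing on it is above 118 mm.
- keeper_hinge (a point): Point on the upright hinge axis of the keeper bar, 130 mm up, over the column behind the flask, at press x = +72, y = +105 mm. The column ends at 118 mm.
- keeper_knob (a point): Point in the keeper bar's upright black knob (20 mm diameter, from 108 to 150 mm up; the point at 130 mm), 105 mm from the hinge axis. The bar is flat steel 22 mm wide, 93 to 106 mm up, and reaches 145 mm from the hinge; shut, its nose lies against the catch block (top at 106 mm) at press x = -73 mm.
- keeper (a joint): Keeper bar angle, rad: 0 = shut on its stop, across the flask along press -x; grows clockwise (from above) to 2.0 as it opens, so it is shut anticlockwise. Starts 0.9 to 1.7 open. Swings freely (under 1 N at the knob) down to 0.09; from there a sprung ball in the catch resists with up to 8 N at the knob until about 0.055, then it snaps to 0 and stays.
- lever_pivot (a point): Point on the upright axis of the ratchet lever, 150 mm up, at press x = +14, y = -85 mm. The shaft ends at 115 mm.
- lever_grip (a point): Centre of the ratchet lever's upright black grip (26 mm diameter, from 106 to 174 mm up; the point at 150 mm), 150 mm from the lever's axis, turning with it. The arm under it is flat steel 18 mm wide, 96 to 106 mm up. At rest the lever points 58 degrees clockwise of press +x.
- lever (a joint): Ratchet lever angle, rad: 0 at rest, grows clockwise (from above) to 1.72. A spring drives it back to 0 when let go (4 N at the grip, 5 N at 1.0 rad); the pawl clicks but never holds it. Before a tooth's tip the grip resists with 8 to 9 N; past it (the click) this falls to 2 or 3 N, then is 4 to 6 N deep in the gap. One click = 9 degrees (0.157 rad, 24 mm at the grip).
- pawl (a point): Point under the lever arm where the pawl's tip runs, 70 mm from the lever's axis, 83 mm up; it turns with the lever.
- ratchet_plate: Flat steel disc under the lever, 8 pointed teeth on part of its rim, tips 71 mm from the lever's axis and 9 degrees apart. Fixed, but set round anew each time: first click comes 0.15 to 0.43 rad from rest. Origin on the lever's axis, 83 mm up; x axis through the gap between 4th and 5th tooth, where the pawl sits after four clicks; 1st tooth 31.5 degrees anticlockwise of x, 8th 31.5 clockwise.
- cast: Bystander: stone dental cast, 58 x 66 mm, 34 mm high, origin under its centre.
- bowl: Bystander: black rubber mixing bowl, 116 mm across, 62 mm high, origin under its centre.
- jar: Bystander: white lidded jar, 60 mm across, 75 mm high, origin under its centre.
- spatula: Bystander: plaster spatula 190 mm long, wooden handle, lying on the bench, origin under its middle.

How it is judged:
On the way, in this order (a step that is already met when the one before it is completed fails the run):
1. the keeper bar is shut in its catch (value of joint keeper below 0.03 rad), for 0.2 s.
2. the lever is held with its pawl in the gap after the fourth tooth (y of pawl in the frame of ratchet_plate between -0.0048 and 0.0048 m and x of pawl in the frame of ratchet_plate above 0.05 m and contact force between the fingers and lever above 1 N and value of joint keeper below 0.03 rad), for 0.3 s.
At the end, for the whole second after the job is handed in: Keeper bar shut (joint below 0.03 rad); the pawl in the gap after the fourth tooth (within 4.8 mm of its middle, tooth tips lie 5.5 mm either side) and still; the fingers pressing on the lever with more than 1 N; all this through the last second while the arm keeps holding (all of step 2 and velocity of joint lever between -0.1 and 0.1 rad/s); the arm keeps its last pose, push and grip.
It fails at once if the lever goes over a fifth tooth (y of pawl in the frame of ratchet_plate below -0.0068 m).
It fails at once if the lever is drawn over its first tooth while the keeper bar is open (value of joint keeper above 0.06 rad and y of pawl in the frame of ratchet_plate below 0.034 m).
It fails at once if a bystander is moved by more than 30 mm (distance of any of cast, bowl, jar, spatula from where it was at the start of the episode above 0.03 m).
It also fails if it takes over 72 s, if anything falls off the work surface, if the arm or the gripper's body presses on something with over 40 N, if the wrist force passes 120 N, or if a joint passes its speed limit or range.

## Robot

A 6-joint arm with a two-finger parallel gripper is mounted at the origin on the work surface. World frame = base frame: x ahead of the robot, y to its left, z up, the work surface at z = 0. Lengths are in m, angles in rad, forces in N, time in s.
With the tool pointing down it reaches from about 0.425 to 1.125 m from the base axis. Payload 14.9 kg.
Tool frame: the origin (TCP) lies on the centre line of the jaws, within the pads' length; the fingertips stand 22 mm ahead of it and the grasp point (between the pads) lies 3 mm ahead of it (ctrl.tip_extent is the distance from the TCP to the fingertips, in m); x points along the fingers, z is the direction in which the jaws open and shut, and the axes are right-handed (so a half turn about x gives the same grasp; the last joint's range is limited). The gripper opens to 91 mm and grips with 3 to 60 N. Pads are 32 mm wide; open, the fingers measure 118 mm over their backs; the gripper's body (76 mm by 178 mm) begins 60 mm behind the grasp point.
Start: joints at [-1.189, 0.379, 1.734, -0, 1.028, -0.033], TCP at [0.282, -0.641, 0.236] pointing down, gripper open.
Joint ranges: [-2.77, 2.77], [-0.74, 2.19], [0, 2.66], [-1.06, 4.2], [0.31, 2.87], [-3.08, 3.08]. Speed limits (rad/s): [1.89, 1.89, 2.39, 3.14, 3.14, 3.14].

## Interface

Orientations are given as [roll, pitch, yaw] about the fixed x, y, z axes, in that order (R = Rz(yaw) Ry(pitch) Rx(roll)).
In Python, from bench import ctrl gives the robot as it stands.
- The arm moves only by the tool arm_command, never from a script. Its argument "moves" is a list of rows, each a list of 7 numbers: the turn, a rotation vector about the tool's x, y, z as a fraction of full scale, then the shift along the tool's x, y, z as a fraction of full scale, then the gripper's target within -1 to 1 (fully open at 1, half-way at 0, shut at -1). A call has exactly 5 rows; each row is the pose to reach, as a shift and turn from the pose measured when the call began, along the tool's axes at that moment, turning the shorter way round; what a row does not reach only later rows make up. Full scale, the value 1, is 150 mm for a shift and 180 degrees for a turn. A row lasts 1/10 s, in which the tool goes at most 50 mm and 8.59 degrees, less where a joint would pass 70% of its speed; a pose out of reach is approached as far as the arm can. A call with a number of a shift or a turn outside -1 to 1 is refused whole. A call with a gripper value outside its range is refused whole. The fingers move at their own pace and stop on an object; the grip force is fixed at half the most. Time passes only in rows, so rows that repeat a pose let the fingers close, or fill a call up. It gives the time, the measured TCP pose, the force and the opening at its end, in the units of the state.
- ctrl.read_state(): the state, without advancing time (a new reading comes with each control period).
- ctrl.camera(name): name is "scene" or "top" or "wrist"; returns the picture (400x640x3 uint8, red, green, blue); there is no depth.
- ctrl.camera_info(name): a dict with "fovy" (degrees; the focal length in pixels is half the picture's height over the tangent of half this angle, whatever the lens; pixels are square), "cx", "cy" (the principal point, pixels), "xyz" and "orientation" of the camera in the world. Camera axes: x right, y up, looking along -z (the intrinsics and any distortion apply to the point x, -y, -z); pixel columns grow to the right and rows downward; lengths in m; the calibration is good to about 2 mm. A picture is of the moment at which its call begins: read the wrist's pose just before it. camera_info takes no time and is no camera call; for the wrist camera it gives the pose at the moment of the call.
- ctrl.job_done(): hands the job in, once; it reports no verdict.
The state is a dict: "t": time; "joint_pos": joint angles; "qvel": joint speeds; "tau": joint torques, N m; "tcp_pos": TCP position; "tool_rot": TCP orientation; "contact_force": force on the tool from outside, world axes, zero at the start; "torque": the same for the moment, N m; "gripper_width": opening from 0.0 (shut) to 1.0 (fully open).
Only numpy, scipy, OpenCV 4.12 (cv2) and the standard library are available. Lean on these libraries where they do the work, as an engineer would, in place of code of your own. Each camera call takes 0.05 s, during which the arm holds its last target. There are 200 camera calls.

## Working session

There is one attempt and no reset: what is moved stays moved. The work goes in short steps, Python scripts to look and compute and a tool call to move; the robot and the scene stay as the last step left them, time stands still between calls to the robot, and variables do not carry over. Pictures are saved under pics/ and viewed, about 8 in all and at most 12, crops included, and the job is handed in when it is done.

Besides the shell and the picture viewer there is one more tool, called after "Call:" in YAML: its name, and indented under it one key for each argument. arm_command: Moves the arm, as the interface text tells. Its arguments: {"type":"object","properties":{"moves":{"type":"array"}},"required":["moves"]}

```bash
mkdir -p pics; ls
python3 - <<'E'
from bench import ctrl
import cv2
s=ctrl.read_state();print(s)
for n in("scene","top","wrist"):
    print(n,ctrl.camera_info(n))
    cv2.imwrite(f"pics/{n}0.png",ctrl.camera(n)[:,:,::-1])
E
```

```text
pics
{'t': 0.0, 'joint_pos': array([-1.18927624e+00,  3.79437073e-01,  1.73476448e+00, -3.41070012e-06,
        1.02849187e+00, -3.32996355e-02]), 'qvel': array([-0.00105208, -0.00050243,  0.00056708, -0.00015507, -0.00058203,
       -0.00069452]), 'tau': array([ 6.10216041e-03, -7.63721466e+01, -4.34367871e+01,  6.52491977e-02,
        4.25417523e-02, -1.64647399e-04]), 'tcp_pos': array([ 0.281976  , -0.64029623,  0.23527638]), 'tool_rot': array([3.11094515, 1.56969555, 1.95497031]), 'contact_force': array([ 0.87963556, -0.60500063,  0.03556683]), 'torque': array([0.01316697, 0.00337849, 0.00771198]), 'gripper_width': 1.0001325126626437}
scene {'fovy': 54.07812740055546, 'cx': 316.2064021280849, 'cy': 203.80998589555784, 'xyz': array([ 1.31300268, -0.07814918,  1.08429012]), 'orientation': array([0.64706366, 0.01411525, 1.46947281])}
top {'fovy': 52.82218997098312, 'cx': 320.6363280486439, 'cy': 196.7008678393966, 'xyz': array([0.48665985, 0.01184463, 1.49097795]), 'orientation': array([ 0.04708756, -0.01770572, -1.5988237 ])}
wrist {'fovy': 61.44556197448667, 'cx': 310.5750976350658, 'cy': 203.74706805737037, 'xyz': array([ 0.34416744, -0.61217355,  0.38509124]), 'orientation': array([-2.45927462e-01,  1.02785889e-03, -1.15659370e+00])}
```

View pics/top0.png

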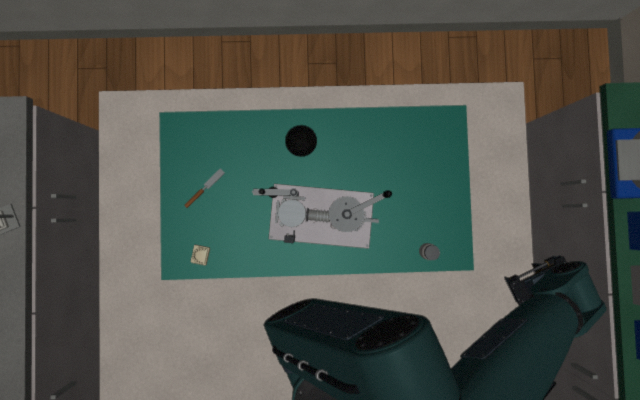

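View pics/scene0.png

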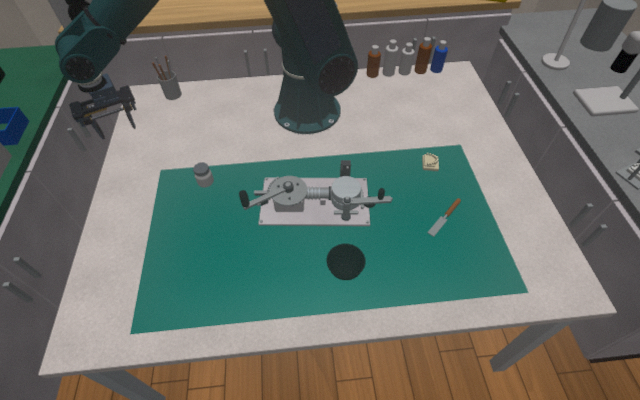

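The top view shows the press with base corners about (272,185)-(373,248). The keeper knob is at (262,191) with its hinge at (293,193), and the lever grip is at (388,194) with its pivot at (347,214). In the scene view the grip is at (244,199), the knob at (381,194) and the lever pivot at (288,186). Next I'll measure the dark blobs and the base.

```bash
cat > h.py <<'E'
import numpy as np, cv2
from bench import ctrl
from scipy.spatial.transform import Rotation as R
def ray(ci,u,v):
    f=200/np.tan(np.radians(ci["fovy"])/2)
    d=np.array([(u-ci["cx"])/f,-(v-ci["cy"])/f,-1])
    return np.array(ci["xyz"]),R.from_euler("xyz",ci["orientation"]).apply(d)
def onz(ci,u,v,z):
    o,d=ray(ci,u,v); return o+d*(z-o[2])/d[2]
def proj(ci,p):
    f=200/np.tan(np.radians(ci["fovy"])/2)
    q=R.from_euler("xyz",ci["orientation"]).inv().apply(np.array(p)-ci["xyz"])
    return ci["cx"]+f*q[0]/-q[2], ci["cy"]-f*q[1]/-q[2]
def blobs(im,mask,box,amin=8):
    x0,y0,x1,y1=box; m=np.zeros(im.shape[:2],np.uint8); m[y0:y1,x0:x1]=mask[y0:y1,x0:x1]
    n,l,s,c=cv2.connectedComponentsWithStats(m)
    return [(c[i].round(2),s[i]) for i in range(1,n) if s[i][4]>=amin]
E
python3 - <<'E'
from h import *
for n,box,bb in(("top",(240,170,410,260),(250,170,400,260)),("scene",(225,150,410,240),(230,150,410,240))):
    im=cv2.imread(f"pics/{n}0.png"); ci=ctrl.camera_info(n)
    m=(im.max(2)<45).astype(np.uint8)
    print(n)
    for c,s in blobs(im,m,box): print(c,s, [onz(ci,*c,z).round(3) for z in(.13,.15,.174)])
    hsv=cv2.cvtColor(im,cv2.COLOR_BGR2HSV)
    w=((hsv[...,1]<60)&(hsv[...,2]>120)).astype(np.uint8)
    for c,s in blobs(im,w,box,200):
        print("white",c,s)
        mm=np.zeros_like(w);mm[box[1]:box[3],box[0]:box[2]]=w[box[1]:box[3],box[0]:box[2]]
    x0,y0,x1,y1=box
    cv2.imwrite(f"pics/{n}c.png",cv2.resize(im[y0:y1,x0:x1],None,fx=4.2,fy=4.2,interpolation=cv2.INTER_CUBIC))
a=cv2.imread("pics/topc.png");b=cv2.imread("pics/scenec.png")
b=cv2.resize(b,(a.shape[1],int(b.shape[0]*a.shape[1]/b.shape[1])))
o=np.vstack([a,b]);print(o.shape)
o=cv2.convertScaleAbs(o,alpha=1.3);s=min(1,600/o.shape[0]);cv2.imwrite("pics/crops.png",cv2.resize(o,None,fx=s,fy=s,interpolation=cv2.INTER_AREA))
E
```

```text
top
[261.68 190.95] [259 189   6   5  22] [array([0.575, 0.184, 0.13 ]), array([0.574, 0.182, 0.15 ]), array([0.572, 0.179, 0.174])]
[386.94 193.71] [383 191   9   7  49] [array([ 0.554, -0.239,  0.13 ]), array([ 0.553, -0.236,  0.15 ]), array([ 0.552, -0.231,  0.174])]
white [315.78 217.47] [ 269  184  104   64 3631]
scene
white [283.54 154.51] [ 225  150  171   15 1329]
white [314.73 200.89] [ 250  176  142   49 4162]
(725, 714, 3)
```

View pics/crops.png

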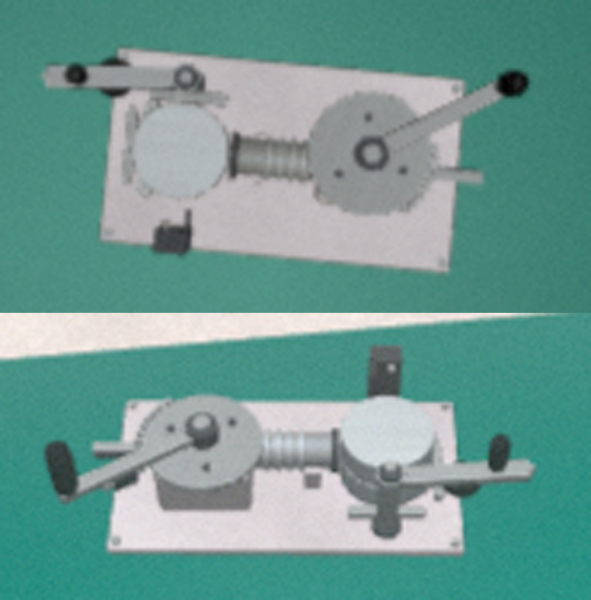

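Both views agree on the layout. I'll bring the wrist camera over the press for a precise look, with the jaw axis along the press y, which is also the grasp orientation I want.

```bash
cat >> h.py <<'E'
def rows(P,phi,s=None):
    """rotvec/180deg and shift/150mm in tool axes from now to TCP P, jaw axis z at world angle phi (deg), tool x down"""
    s=s or ctrl.read_state(); T=R.from_euler("xyz",s["tool_rot"])
    z=np.array([np.cos(np.radians(phi)),np.sin(np.radians(phi)),0]);x=np.array([0,0,-1.])
    Tt=R.from_matrix(np.c_[x,np.cross(z,x),z])
    return ((T.inv()*Tt).as_rotvec()/np.pi).round(3), (T.inv().apply(np.array(P)-s["tcp_pos"])/.15).round(3)
E
python3 - <<'E'
from h import *
s=ctrl.read_state();print(R.from_euler("xyz",s["tool_rot"]).as_matrix().round(3))
ci=ctrl.camera_info("top")
pv=onz(ci,346.7,214,.115);h=onz(ci,293.2,192.2,.118);f=onz(ci,291.8,213.2,.086);print(pv,h,f)
d=h-pv;yaw=np.arctan2(d[1],d[0])-np.arctan2(.19,.058);print("yaw",np.degrees(yaw),np.hypot(*d[:2]))
for phi in(-90+np.degrees(yaw),90+np.degrees(yaw)): print(phi,rows([.45,-.05,.32],phi))
E
```

```text
[[-0.     0.915  0.403]
 [ 0.001  0.403 -0.915]
 [-1.     0.    -0.001]]
[ 0.48920416 -0.10174126  0.115     ] [0.56857186 0.07887469 0.118     ] [0.49738984 0.08712313 0.086     ]
yaw -6.7465301272887315 0.1972849515190148
-96.74653012728874 (array([ 0.17, -0.  ,  0.  ]), array([-0.561,  2.611, -3.151]))
83.25346987271126 (array([-0.83, -0.  , -0.  ]), array([-0.561,  2.611, -3.151]))
```

Call:
arm_command:
  moves:
    - [0,0,0,-0.1,0.2,-0.25,1]
    - [0,0,0,-0.2,0.4,-0.5,1]
    - [0,0,0,-0.3,0.6,-0.75,1]
    - [0,0,0,-0.4,0.8,-1,1]
    - [0,0,0,-0.4,0.8,-1,1]

```text
t: 0.65
tcp_pos: [0.3324, -0.4513, 0.2972]
tool_rot: [1.009, 1.57, -0.145]
contact_force: [0.1, -1.7, 0.6]
gripper_width: 1.0
```

Call:
arm_command:
  moves:
    - [0,0,0,0,0.25,-0.25,1]
    - [0,0,0,0,0.5,-0.5,1]
    - [0,0,0,0,0.75,-0.75,1]
    - [0,0,0,0,1,-1,1]
    - [0,0,0,0,1,-1,1]

```text
t: 1.15
tcp_pos: [0.4094, -0.2506, 0.2971]
tool_rot: [1.601, 1.57, 0.45]
contact_force: [0.1, -0.6, 0.3]
gripper_width: 1.0
```

Call:
arm_command:
  moves:
    - [0.04,0,0,0,0.2,-0.25,1]
    - [0.08,0,0,0,0.4,-0.5,1]
    - [0.12,0,0,0,0.6,-0.75,1]
    - [0.17,0,0,0,0.8,-1,1]
    - [0.17,0,0,0,0.8,-1,1]

```text
t: 1.65
tcp_pos: [0.4586, -0.062, 0.2971]
tool_rot: [2.357, 1.57, 0.669]
contact_force: [0.4, -0.2, -0.3]
gripper_width: 0.998
```

Run:
```python
from h import *
s=ctrl.read_state();print(s["tcp_pos"],s["joint_pos"],s["contact_force"],s["t"])
print(rows([.45,-.05,.32],-96.7))
ci=ctrl.camera_info("wrist");print(ci);cv2.imwrite("pics/w1.png",ctrl.camera("wrist")[:,:,::-1])
```

```text
[ 0.45856306 -0.06202112  0.29706996] [-1.85239888e-01 -9.10951056e-02  2.15587970e+00  9.16939053e-04
  1.07610558e+00  1.50255400e+00] [ 0.38350859 -0.22172186 -0.29632902] 1.65
(array([-0., -0., -0.]), array([-0.153, -0.066, -0.073]))
{'fovy': 61.44556197448667, 'cx': 310.5750976350658, 'cy': 203.74706805737037, 'xyz': array([ 0.52593125, -0.06942596,  0.44686365]), 'orientation': array([-2.45305253e-01,  1.12344864e-03, -1.68882885e+00])}
```

View pics/w1.png

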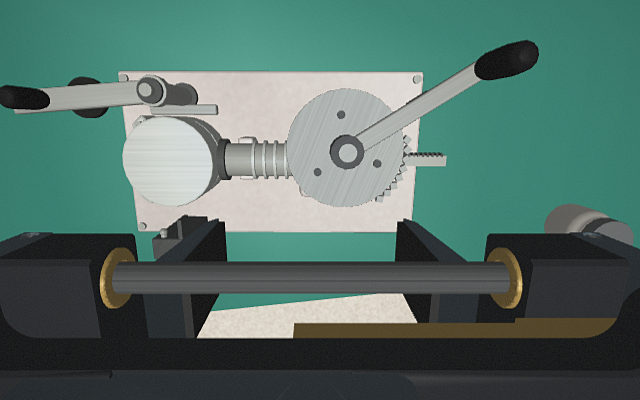

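The wrist view shows the pivot at (347,152), the hinge at (150,90) and the base corners at about (121,72), (423,72) and (137,231). The eight teeth run along the disc's lower-right rim, roughly (405,140) to (378,200). I'll compute the press pose and enlarge the teeth.

Run:
```python
from h import *
import json
im=cv2.imread("pics/w1.png"); ci=ctrl.camera_info("wrist")
pv=onz(ci,347,152,.115);h=onz(ci,150,90,.118)
cs=[onz(ci,*p,.016) for p in((121,72),(423,72),(137,231))]
d=h-pv;y1=np.arctan2(d[1],d[0])-np.arctan2(.19,.058)
e=cs[0]-cs[1];y2=np.arctan2(e[1],e[0])-np.pi/2
g=cs[0]-cs[2];y3=np.arctan2(g[1],g[0])
print(pv,h,np.hypot(*d[:2]),np.degrees([y1,y2,y3]),np.linalg.norm(e),np.linalg.norm(g))
def org(p,l,y): return p[:2]-np.array([[np.cos(y),-np.sin(y)],[np.sin(y),np.cos(y)]])@l
y=(y1+y2)/2
for p,l in((pv,(.014,-.085)),(h,(.072,.105)),(cs[0],(.1025,.185)),(cs[1],(.1025,-.185)),(cs[2],(-.1025,.185))): print(org(p,l,y))
# teeth: unwrap rim at z=.083 about pivot, press-frame cw angle
lever_px=cv2.resize(im[60:230,270:460],None,fx=4,fy=4,interpolation=cv2.INTER_CUBIC)
ang=np.arange(-30,200,.25);rad=np.arange(.055,.085,.00025)
A,B=np.meshgrid(y-np.radians(ang),rad)
P=np.stack([pv[0]+B*np.cos(A),pv[1]+B*np.sin(A),0*A+.083],-1)
uv=np.array([[proj(ci,q) for q in r] for r in P]).astype(np.float32)
un=cv2.remap(im,uv[...,0],uv[...,1],cv2.INTER_CUBIC)[::-1]
un=cv2.resize(un,(780,200)); 
for a in range(-20,200,20):
    x=int((a+30)/230*780);cv2.line(un,(x,0),(x,8),(0,0,255),1);cv2.putText(un,str(a),(x,20),0,.35,(0,0,255))
lp=lever_px[:, :780][:395*1]
o=np.vstack([un,cv2.copyMakeBorder(cv2.resize(im[115:215,345:465],(480,400),interpolation=cv2.INTER_CUBIC),0,0,0,300,0)])
cv2.imwrite("pics/teeth.png",o)
```

```text
[ 0.4911141  -0.10099665  0.115     ] [0.56987232 0.075802   0.118     ] 0.19354745773728793 [-7.03596449 -6.75590756 -8.44926065] 0.3630373829070597 0.2012829657337845
[ 0.48742103 -0.01493062]
[ 0.48578621 -0.01979363]
[ 0.48378128 -0.02058344]
[ 0.48549822 -0.01377665]
[ 0.48819997 -0.01562185]
```

View pics/teeth.png

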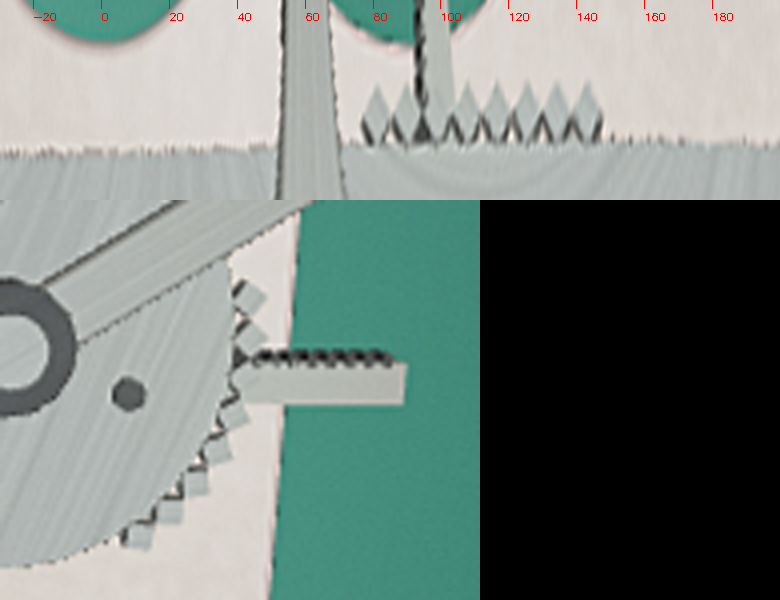

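Measured lengths come out about 2% short, which looks like mild lens distortion. The top and wrist fixes still agree within about 3 mm. The press yaw is about -6.9°, and the pivot is at about (0.490,-0.101). The teeth tips are at 81°, 90°, ... 143°, so the gap after the fourth is at about 112° and the target lever angle is about 54° (0.945 rad), with the first click near 0.40. The keeper is open about 1.5 rad. Next I'll move to the knob at about (0.5745, 0.183).

Call:
arm_command:
  moves:
    - [0,0,0,0,0.08,-0.25,1]
    - [0,0,0,0,0.16,-0.5,1]
    - [0,0,0,0,0.24,-0.75,1]
    - [0,0,0,0,0.3,-0.9,1]
    - [0,0,0,0,0.3,-0.9,1]

```text
t: 2.2
tcp_pos: [0.5203, 0.0678, 0.2969]
tool_rot: [2.607, 1.57, 0.922]
contact_force: [0.1, -0.5, -0.6]
gripper_width: 1.004
```

Call:
arm_command:
  moves:
    - [0,0,0,0,0.08,-0.25,1]
    - [0,0,0,0,0.16,-0.5,1]
    - [0,0,0,0,0.28,-0.8,1]
    - [0,0,0,0.25,0.28,-0.8,1]
    - [0,0,0,0.35,0.28,-0.8,1]

```text
t: 2.7
tcp_pos: [0.5748, 0.1813, 0.2415]
tool_rot: [-1.337, 1.568, -3.021]
contact_force: [0.6, -0.1, -0.4]
gripper_width: 1.001
```

Run:
```python
from h import *
s=ctrl.read_state();print(s["tcp_pos"],s["t"])
print(rows([.5745,.183,.135],-96.9))
ci=ctrl.camera_info("wrist");im=ctrl.camera("wrist")[:,:,::-1].copy()
for p in((.5745,.183,.108),(.5745,.183,.150),(.569,.0785,.118)): 
    u=proj(ci,p);print(u);cv2.circle(im,(int(u[0]),int(u[1])),3,(0,0,255),1)
cv2.imwrite("pics/w2.png",im)
```

```text
[0.57479735 0.18133901 0.2414751 ] 2.7
(array([0.002, 0.   , 0.001]), array([ 0.71 , -0.001, -0.011]))
(np.float64(309.54032754641895), np.float64(200.21434560716156))
(np.float64(309.3900432323795), np.float64(213.5321761974868))
(np.float64(435.0340690967216), np.float64(195.60541552246605))
```

View pics/w2.png

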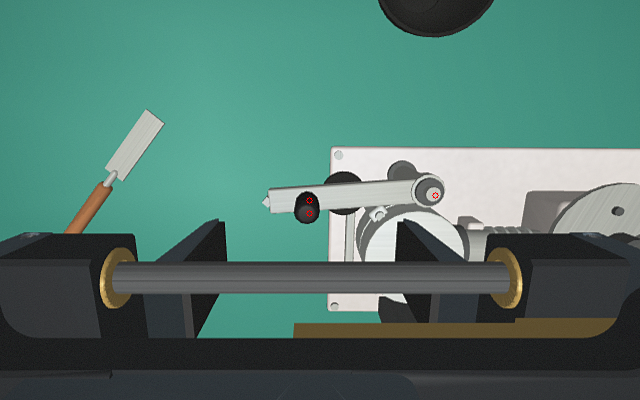

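The predicted knob point lands on the knob at (307,208), and the hinge is off by about 4 px. I'll descend and grip.

Call:
arm_command:
  moves:
    - [0,0,0,0.3,0,0,1]
    - [0,0,0,0.5,0,-0.01,1]
    - [0,0,0,0.7,0,-0.01,1]
    - [0,0,0,0.7,0,-0.01,-1]
    - [0,0,0,0.7,0,-0.01,-1]

```text
t: 3.25
tcp_pos: [0.5736, 0.181, 0.1359]
tool_rot: [-1.254, 1.565, -2.94]
contact_force: [0.6, 0.4, 0.7]
gripper_width: 0.858
```

Call:
arm_command:
  moves:
    - [0,0,0,0,0,0,-1]
    - [0,0,0,0,0,0,-1]
    - [0,0,0,0,0,0,-1]
    - [0,0,0,0,0,0,-1]
    - [0,0,0,0,0,0,-1]

```text
t: 3.75
tcp_pos: [0.5736, 0.1811, 0.1362]
tool_rot: [-1.254, 1.565, -2.939]
contact_force: [0.1, 0.5, 0.7]
gripper_width: 0.418
```

```bash
cat >> h.py <<'E'
def arc(c,r,angs,z,phi=-96.9,s=None):
    s=s or ctrl.read_state()
    for a in angs:
        a_=np.radians(a);t,m=rows([c[0]+r*np.cos(a_),c[1]+r*np.sin(a_),z],phi,s);print(a,t,m)
E
python3 - <<'E'
from h import *
s=ctrl.read_state();p=s["tcp_pos"];print(p,s["contact_force"],s["gripper_width"])
for hg in((.5693,.0785),):
    v=p[:2]-hg;print(np.hypot(*v),np.degrees(np.arctan2(v[1],v[0])))
    arc(hg,.105,range(90,178,8),p[2])
E
```

```text
[0.57364365 0.18111721 0.13621795] [0.08464301 0.45607881 0.72007284] 0.41834478679629616
0.10270909547797087 87.57619066134022
90 [0.002 0.001 0.002] [ 0.    -0.031 -0.012]
98 [0.002 0.001 0.002] [ 0.001 -0.127  0.005]
106 [0.002 0.001 0.002] [ 0.001 -0.219  0.037]
114 [0.002 0.001 0.002] [ 0.002 -0.307  0.08 ]
122 [0.002 0.001 0.002] [ 0.002 -0.387  0.136]
130 [0.002 0.001 0.002] [ 0.003 -0.459  0.202]
138 [0.002 0.001 0.002] [ 0.003 -0.521  0.277]
146 [0.002 0.001 0.002] [ 0.004 -0.572  0.36 ]
154 [0.002 0.001 0.002] [ 0.004 -0.611  0.45 ]
162 [0.002 0.001 0.002] [ 0.004 -0.637  0.544]
170 [0.002 0.001 0.002] [ 0.004 -0.649  0.641]
```

Call:
arm_command:
  moves:
    - [0,0,0,0,0,0,-1]
    - [0,0,0,0,0,0,-1]
    - [0,0,0,0,0,0,-1]
    - [0,0,0,0,0,0,-1]
    - [0,0,0,0,0,0,-1]

```text
t: 4.25
tcp_pos: [0.5743, 0.1842, 0.1364]
tool_rot: [-2.329, 1.566, 2.268]
contact_force: [1.4, 32.1, -7.1]
gripper_width: 0.21
```

Call:
arm_command:
  moves:
    - [0,0,0,0,-0.06,0,-1]
    - [0,0,0,0,-0.12,0.01,-1]
    - [0,0,0,0,-0.17,0.02,-1]
    - [0,0,0,0,-0.22,0.037,-1]
    - [0,0,0,0,-0.22,0.037,-1]

```text
t: 4.75
tcp_pos: [0.5411, 0.18, 0.1364]
tool_rot: [-1.321, 1.569, -3.005]
contact_force: [11.1, -26.4, -7.6]
gripper_width: 0.21
```

Run:
```python
from h import *
s=ctrl.read_state();p=s["tcp_pos"];print(p,s["contact_force"],s["gripper_width"],s["t"])
hg=(.5693,.0785)
v=p[:2]-hg;print(np.hypot(*v),np.degrees(np.arctan2(v[1],v[0])))
arc(hg,.1045,range(106,180,6),.136)
```

```text
[0.54114194 0.18000663 0.13635836] [ 11.05648752 -26.40279628  -7.63602827] 0.20986999183335936 4.75
0.10533979469595602 105.50407891250717
106 [0.002 0.    0.001] [ 0.002 -0.003  0.007]
112 [0.002 0.    0.001] [ 0.003 -0.069  0.039]
118 [0.002 0.    0.001] [ 0.003 -0.131  0.077]
124 [0.002 0.    0.001] [ 0.003 -0.189  0.121]
130 [0.002 0.    0.001] [ 0.003 -0.242  0.172]
136 [0.002 0.    0.001] [ 0.003 -0.29   0.227]
142 [0.002 0.    0.001] [ 0.003 -0.331  0.287]
148 [0.002 0.    0.001] [ 0.003 -0.366  0.351]
154 [0.002 0.    0.001] [ 0.003 -0.394  0.418]
160 [0.002 0.    0.001] [ 0.003 -0.414  0.488]
166 [0.002 0.    0.001] [ 0.003 -0.428  0.56 ]
172 [0.002 0.    0.001] [ 0.003 -0.433  0.633]
178 [0.002 0.    0.001] [ 0.003 -0.432  0.706]
```

The jaws constrain the bar radially at about 30 N. The two grip points put the hinge at (0.5707, 0.0793). I'll loosen to a caging opening of about 27 mm and follow the refined arc.

Run:
```python
from h import *
arc((.5707,.0793),.105,range(106,174,6),.136)
```

```text
106 [0.002 0.    0.001] [ 0.002  0.004 -0.002]
112 [0.002 0.    0.001] [ 0.002 -0.062  0.03 ]
118 [0.002 0.    0.001] [ 0.003 -0.125  0.068]
124 [0.002 0.    0.001] [ 0.003 -0.183  0.112]
130 [0.002 0.    0.001] [ 0.003 -0.236  0.163]
136 [0.002 0.    0.001] [ 0.003 -0.284  0.219]
142 [0.002 0.    0.001] [ 0.003 -0.325  0.279]
148 [0.002 0.    0.001] [ 0.003 -0.36   0.343]
154 [0.002 0.    0.001] [ 0.003 -0.388  0.411]
160 [0.002 0.    0.001] [ 0.003 -0.409  0.481]
166 [0.002 0.    0.001] [ 0.003 -0.422  0.553]
172 [0.002 0.    0.001] [ 0.003 -0.428  0.626]
```

Since flat pads carry the knob in x by friction, I'll keep the grip and just use the corrected arc.

Call:
arm_command:
  moves:
    - [0,0,0,0,-0.062,0.03,-1]
    - [0,0,0,0,-0.125,0.068,-1]
    - [0,0,0,0,-0.183,0.112,-1]
    - [0,0,0,0,-0.236,0.163,-1]
    - [0,0,0,0,-0.284,0.219,-1]

```text
t: 5.25
tcp_pos: [0.4937, 0.1532, 0.1364]
tool_rot: [-1.865, 1.567, 2.734]
contact_force: [-9.6, 17.8, 5.4]
gripper_width: 0.21
```

Run:
```python
from h import *
s=ctrl.read_state();p=s["tcp_pos"];print(p,s["contact_force"],s["gripper_width"],s["t"])
hg=(.5707,.0793)
v=p[:2]-hg;print(np.hypot(*v),np.degrees(np.arctan2(v[1],v[0])))
arc(hg,.105,range(136,182,6),.136)
```

```text
[0.49368247 0.153248   0.13635443] [-9.64246507 17.80847898  5.40306422] 0.21012500238874013 5.25
0.10677081314314185 136.16481266701803
136 [ 0.002 -0.     0.001] [0.002 0.011 0.006]
142 [ 0.002 -0.     0.001] [ 0.002 -0.031  0.066]
148 [ 0.002 -0.     0.001] [ 0.002 -0.066  0.13 ]
154 [ 0.002 -0.     0.001] [ 0.002 -0.094  0.198]
160 [ 0.002 -0.     0.001] [ 0.002 -0.115  0.268]
166 [ 0.002 -0.     0.001] [ 0.002 -0.128  0.34 ]
172 [ 0.002 -0.     0.001] [ 0.002 -0.134  0.413]
178 [ 0.002 -0.     0.001] [ 0.002 -0.132  0.487]
```

Call:
arm_command:
  moves:
    - [0,0,0,0,-0.04,0.062,-1]
    - [0,0,0,0,-0.075,0.126,-1]
    - [0,0,0,0,-0.103,0.194,-1]
    - [0,0,0,0,-0.124,0.264,-1]
    - [0,0,0,0,-0.136,0.33,-1]

```text
t: 5.75
tcp_pos: [0.467, 0.1064, 0.1363]
tool_rot: [-1.855, 1.565, 2.745]
contact_force: [-3.9, 6.1, 1.2]
gripper_width: 0.208
```

Run:
```python
from h import *
s=ctrl.read_state();p=s["tcp_pos"];print(p,s["contact_force"],s["gripper_width"],s["t"])
hg=(.5697,.0803)
v=p[:2]-hg;print(np.hypot(*v),np.degrees(np.arctan2(v[1],v[0])))
arc(hg,.105,(166,169,171,173,175,177),.136)
```

```text
[0.46695195 0.10643933 0.13632894] [-3.89457487  6.06367674  1.22016957] 0.2076808311925885 5.75
0.10602088251149769 165.72661136899438
166 [ 0.002 -0.     0.002] [0.002 0.006 0.004]
169 [ 0.002 -0.     0.002] [0.002 0.002 0.041]
171 [ 0.002 -0.     0.002] [0.002 0.001 0.065]
173 [ 0.002 -0.     0.002] [0.002 0.    0.089]
175 [ 0.002 -0.     0.002] [0.002 0.    0.114]
177 [ 0.002 -0.     0.002] [0.002 0.002 0.138]
```

Catch resistance should start around here. I'll push through to about 2 mm past shut.

Call:
arm_command:
  moves:
    - [0,0,0,0,0,0.03,-1]
    - [0,0,0,0,0,0.06,-1]
    - [0,0,0,0,0,0.085,-1]
    - [0,0,0,0,0,0.11,-1]
    - [0,0,0,0,0,0.11,-1]

```text
t: 6.25
tcp_pos: [0.4645, 0.0919, 0.1363]
tool_rot: [-2.239, 1.562, 2.358]
contact_force: [-5.6, 31.1, 2.3]
gripper_width: 0.213
```

Run:
```python
from h import *
s=ctrl.read_state();p=s["tcp_pos"];print(p,s["contact_force"],s["gripper_width"],s["t"])
for hg in((.5697,.0803),(.5707,.0793)):
    v=p[:2]-hg;print(np.hypot(*v),np.degrees(np.arctan2(v[1],v[0])))
```

```text
[0.46447997 0.09194034 0.13632026] [-5.64218726 31.14762393  2.28188811] 0.2125629022929289 6.25
0.10586194763650261 173.68711900262542
0.1069694942528641 173.21363061492764
```

It met a firm stop (31 N) at 173.4° against the 173.1° expected, with y matching the shut prediction. I'll release, rise and check.

Call:
arm_command:
  moves:
    - [0,0,0,0,0,-0.02,-1]
    - [0,0,0,0,0,-0.02,0]
    - [0,0,0,0,0,-0.02,0]
    - [0,0,0,0,0,-0.02,0]
    - [0,0,0,0,0,-0.02,0]

```text
t: 6.75
tcp_pos: [0.4649, 0.0948, 0.1363]
tool_rot: [-2.245, 1.562, 2.352]
contact_force: [0.5, 0.8, -0.1]
gripper_width: 0.494
```

Call:
arm_command:
  moves:
    - [0,0,0,-0.25,0,0,1]
    - [0,0,0,-0.5,0,0.0,1]
    - [0,0,0,-0.75,0,0.2,1]
    - [0,0,0,-0.75,0,0.5,1]
    - [0,0,0,-0.75,0,0.8,1]

```text
t: 7.25
tcp_pos: [0.4521, -0.0262, 0.2496]
tool_rot: [-2.527, 1.564, 2.072]
contact_force: [0.9, 0.2, 0.7]
gripper_width: 0.911
```

Run:
```python
from h import *
s=ctrl.read_state();p=s["tcp_pos"];print(p,s["contact_force"],s["gripper_width"],s["t"])
ci=ctrl.camera_info("wrist");im=ctrl.camera("wrist")[:,:,::-1].copy()
for q in((.4665,.0919,.150),(.570,.080,.118),(.490,-.1013,.115),(.5536,-.2371,.174)): 
    u=proj(ci,q);cv2.circle(im,(int(u[0]),int(u[1])),3,(0,0,255),1)
cv2.imwrite("pics/w3.png",im)
```

```text
[ 0.45206998 -0.02620914  0.24960765] [0.91788672 0.23039692 0.68640671] 0.9108537855498996 7.25
```

View pics/w3.png

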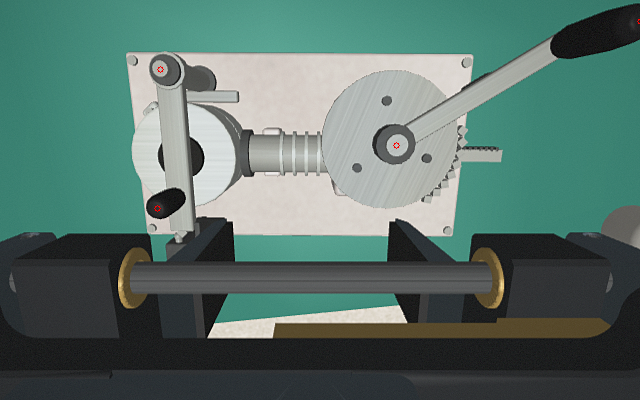

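The keeper bar is parallel to the base edge and its nose is in the catch, so it is shut. All the predicted points land on their features: the hinge at (160,69), the pivot at (396,145) and the grip top at (638,20). Now for the lever, with the jaw axis at -12° (near tangential at the end), which also keeps the camera on the plate side.

Call:
arm_command:
  moves:
    - [-0.047,0,0,-0.1,0.1,0.16,1]
    - [-0.094,0,0,-0.2,0.2,0.32,1]
    - [-0.141,0,0,-0.2,0.3,0.48,1]
    - [-0.188,0,0,-0.2,0.42,0.66,1]
    - [-0.235,0,0,-0.2,0.42,0.66,1]

```text
t: 7.8
tcp_pos: [0.5036, -0.1391, 0.2783]
tool_rot: [-3.005, 1.565, 2.334]
contact_force: [-1.4, 1.0, 0.8]
gripper_width: 1.002
```

Run:
```python
from h import *
print(rows([.5536,-.2371,.25],-12))
```

```text
(array([-0.234, -0.002, -0.   ]), array([ 0.185, -0.112,  0.726]))
```

Call:
arm_command:
  moves:
    - [-0.047,0,0,0,-0.02,0.2,1]
    - [-0.094,0,0,0,-0.06,0.4,1]
    - [-0.141,0,0,0,-0.1,0.6,1]
    - [-0.188,0,0,0.1,-0.11,0.72,1]
    - [-0.234,0,0,0.18,-0.11,0.726,1]

```text
t: 8.3
tcp_pos: [0.5547, -0.2388, 0.2501]
tool_rot: [2.516, 1.566, 2.312]
contact_force: [-0.0, -0.1, 0.4]
gripper_width: 1.0
```

Run:
```python
from h import *
s=ctrl.read_state();print(s["tcp_pos"],s["joint_pos"])
print(rows([.5536,-.2371,.147],-12))
ci=ctrl.camera_info("wrist");im=ctrl.camera("wrist")[:,:,::-1].copy()
for q in((.490,-.1013,.115),(.5536,-.2371,.174),(.5536,-.2371,.106)): 
    u=proj(ci,q);cv2.circle(im,(int(u[0]),int(u[1])),3,(0,0,255),1)
cv2.imwrite("pics/w4.png",im)
```

```text
[ 0.55472709 -0.23881131  0.25008294] [-0.44590269  0.21509435  1.92288105  0.00228868  1.00840799 -0.2423814 ]
(array([ 0.001, -0.001, -0.001]), array([ 0.687,  0.008, -0.007]))
```

View pics/w4.png

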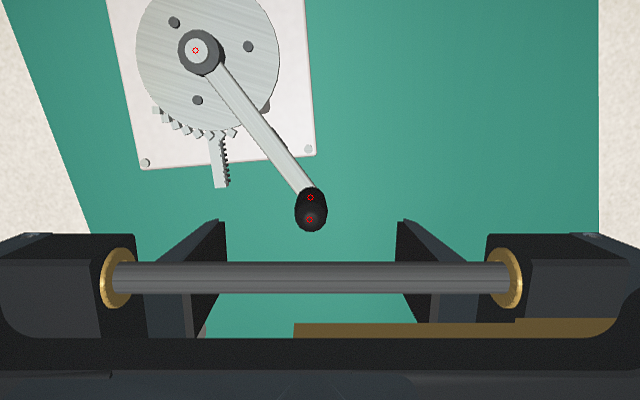

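The view shows the grip at (311,208) under the jaws, the pivot at (196,51) and the teeth from (155,108) to (236,135); the model points coincide. I'll descend and close.

Call:
arm_command:
  moves:
    - [0,0,0,0.3,0,0,1]
    - [0,0,0,0.5,0,0,1]
    - [0,0,0,0.687,0,0,1]
    - [0,0,0,0.687,0,0,-1]
    - [0,0,0,0.687,0,0,-1]

```text
t: 8.85
tcp_pos: [0.5528, -0.237, 0.1455]
tool_rot: [2.663, 1.562, 2.466]
contact_force: [0.2, -0.0, 0.9]
gripper_width: 0.858
```

Call:
arm_command:
  moves:
    - [0,0,0,0,0,0,-1]
    - [0,0,0,0,0,0,-1]
    - [0,0,0,0,0,0,-1]
    - [0,0,0,0,0,0,-1]
    - [0,0,0,0,0,0,-1]

```text
t: 9.35
tcp_pos: [0.5529, -0.237, 0.1458]
tool_rot: [2.649, 1.563, 2.453]
contact_force: [-1.0, 1.4, 0.6]
gripper_width: 0.416
```

Call:
arm_command:
  moves:
    - [0,0,0,0,0,0,-1]
    - [0,0,0,0,0,0,-1]
    - [0,0,0,0,0,0,-1]
    - [0,0,0,0,0,0,-1]
    - [0,0,0,0,0,0,-1]

```text
t: 9.85
tcp_pos: [0.5538, -0.2374, 0.146]
tool_rot: [2.561, 1.564, 2.365]
contact_force: [5.0, -2.8, -3.0]
gripper_width: 0.27
```

```bash
cat >> h.py <<'E'
PV=np.array([.490,-.1013])
def lev(lo,step=2,z=.147,phi=-12,pv=PV,r=.150):
    s=ctrl.read_state();p=s["tcp_pos"];v=p[:2]-pv;th=np.degrees(np.arctan2(v[1],v[0]))
    F=s["contact_force"];t=np.array([np.sin(np.radians(th)),-np.cos(np.radians(th))]) # cw tangent
    print("tcp",p.round(4),"r %.4f"%np.hypot(*v),"lever deg %.2f"%(-6.85-58-th),"Fopp %.1f Frad %.1f"%(-F[:2]@t,F[:2]@v/np.hypot(*v)),"F",F.round(1),"w %.3f t %.2f"%(s["gripper_width"],s["t"]))
    arc(pv,r,[-64.85-d for d in lo],z,phi,s)
E
python3 - <<'E'
from h import *
lev(range(0,28,3))
E
```

```text
tcp [ 0.5538 -0.2374  0.146 ] r 0.1503 lever deg 0.05 Fopp 3.3 Frad 4.6 F [ 5.  -2.8 -3. ] w 0.270 t 9.85
-64.85 [ 0.004 -0.002 -0.001] [-0.006  0.002 -0.001]
-67.85 [ 0.004 -0.002 -0.001] [-0.006 -0.028 -0.043]
-70.85 [ 0.004 -0.002 -0.001] [-0.006 -0.055 -0.088]
-73.85 [ 0.004 -0.002 -0.001] [-0.006 -0.081 -0.134]
-76.85 [ 0.004 -0.002 -0.001] [-0.006 -0.104 -0.181]
-79.85 [ 0.004 -0.002 -0.001] [-0.006 -0.124 -0.229]
-82.85 [ 0.004 -0.002 -0.001] [-0.006 -0.142 -0.278]
-85.85 [ 0.004 -0.002 -0.001] [-0.005 -0.157 -0.328]
-88.85 [ 0.004 -0.002 -0.001] [-0.005 -0.17  -0.379]
-91.85 [ 0.004 -0.002 -0.001] [-0.005 -0.18  -0.431]
```

The geometry matches within 1 mm. I'll draw to about 18°, just short of the expected first tooth at 23°.

Call:
arm_command:
  moves:
    - [0,0,0,0,-0.037,-0.058,-1]
    - [0,0,0,0,-0.072,-0.118,-1]
    - [0,0,0,0,-0.104,-0.181,-1]
    - [0,0,0,0,-0.13,-0.245,-1]
    - [0,0,0,0,-0.142,-0.278,-1]

```text
t: 10.35
tcp_pos: [0.5095, -0.2516, 0.1464]
tool_rot: [2.233, 1.569, 2.035]
contact_force: [11.4, -12.3, -14.8]
gripper_width: 0.273
```

Run:
```python
from h import *
lev(range(16,40,2))
```

```text
tcp [ 0.5095 -0.2516  0.1464] r 0.1515 lever deg 17.77 Fopp 9.7 Frad 13.7 F [ 11.4 -12.3 -14.8] w 0.273 t 10.35
-80.85 [ 0.004 -0.    -0.001] [-0.004  0.02   0.026]
-82.85 [ 0.004 -0.    -0.001] [-0.004  0.008 -0.007]
-84.85 [ 0.004 -0.    -0.001] [-0.004 -0.002 -0.04 ]
-86.85 [ 0.004 -0.    -0.001] [-0.004 -0.012 -0.074]
-88.85 [ 0.004 -0.    -0.001] [-0.004 -0.02  -0.108]
-90.85 [ 0.004 -0.    -0.001] [-0.004 -0.027 -0.142]
-92.85 [ 0.004 -0.    -0.001] [-0.004 -0.032 -0.177]
-94.85 [ 0.004 -0.    -0.001] [-0.004 -0.037 -0.211]
-96.85 [ 0.004 -0.    -0.001] [-0.004 -0.04  -0.246]
-98.85 [ 0.004 -0.    -0.001] [-0.004 -0.042 -0.281]
-100.85 [ 0.004 -0.    -0.001] [-0.004 -0.043 -0.316]
-102.85 [ 0.004 -0.    -0.001] [-0.004 -0.043 -0.351]
```

Call:
arm_command:
  moves:
    - [0,0,0,0,-0.006,-0.02,-1]
    - [0,0,0,0,-0.011,-0.038,-1]
    - [0,0,0,0,-0.011,-0.038,-1]
    - [0,0,0,0,-0.011,-0.038,-1]
    - [0,0,0,0,-0.011,-0.038,-1]

```text
t: 10.85
tcp_pos: [0.5045, -0.2526, 0.1464]
tool_rot: [0.761, 1.569, 0.562]
contact_force: [10.6, -4.7, -10.5]
gripper_width: 0.276
```

Call:
arm_command:
  moves:
    - [0,0,0,0,-0.005,-0.02,-1]
    - [0,0,0,0,-0.01,-0.038,-1]
    - [0,0,0,0,-0.01,-0.038,-1]
    - [0,0,0,0,-0.01,-0.038,-1]
    - [0,0,0,0,-0.01,-0.038,-1]

```text
t: 11.35
tcp_pos: [0.4996, -0.2533, 0.1463]
tool_rot: [0.252, 1.567, 0.052]
contact_force: [8.9, -4.2, -9.8]
gripper_width: 0.273
```

Call:
arm_command:
  moves:
    - [0,0,0,0,-0.005,-0.02,-1]
    - [0,0,0,0,-0.009,-0.038,-1]
    - [0,0,0,0,-0.009,-0.038,-1]
    - [0,0,0,0,-0.009,-0.038,-1]
    - [0,0,0,0,-0.009,-0.038,-1]

```text
t: 11.85
tcp_pos: [0.4943, -0.2539, 0.1463]
tool_rot: [0.111, 1.566, -0.089]
contact_force: [5.8, -4.2, -6.6]
gripper_width: 0.275
```

Call:
arm_command:
  moves:
    - [0,0,0,0,-0.004,-0.02,-1]
    - [0,0,0,0,-0.008,-0.038,-1]
    - [0,0,0,0,-0.008,-0.038,-1]
    - [0,0,0,0,-0.008,-0.038,-1]
    - [0,0,0,0,-0.008,-0.038,-1]

```text
t: 12.35
tcp_pos: [0.489, -0.2544, 0.1463]
tool_rot: [0.033, 1.564, -0.169]
contact_force: [5.4, -4.0, -6.8]
gripper_width: 0.279
```

Call:
arm_command:
  moves:
    - [0,0,0,0,-0.003,-0.02,-1]
    - [0,0,0,0,-0.006,-0.038,-1]
    - [0,0,0,0,-0.006,-0.038,-1]
    - [0,0,0,0,-0.006,-0.038,-1]
    - [0,0,0,0,-0.006,-0.038,-1]

```text
t: 12.85
tcp_pos: [0.4842, -0.2546, 0.1463]
tool_rot: [-0.021, 1.562, -0.223]
contact_force: [9.2, -4.7, -8.7]
gripper_width: 0.27
```

Run:
```python
from h import *
lev(range(24,50,2),r=.1515)
```

```text
tcp [ 0.4842 -0.2546  0.1463] r 0.1534 lever deg 27.31 Fopp 9.4 Frad 4.4 F [ 9.2 -4.7 -8.7] w 0.270 t 12.85
-88.85 [0.002 0.003 0.   ] [-0.004  0.024  0.055]
-90.85 [0.002 0.003 0.   ] [-0.005  0.016  0.021]
-92.85 [0.002 0.003 0.   ] [-0.005  0.01  -0.014]
-94.85 [0.002 0.003 0.   ] [-0.005  0.006 -0.049]
-96.85 [0.002 0.003 0.   ] [-0.006  0.002 -0.084]
-98.85 [0.002 0.003 0.   ] [-0.006 -0.    -0.119]
-100.85 [0.002 0.003 0.   ] [-0.006 -0.001 -0.155]
-102.85 [0.002 0.003 0.   ] [-0.007 -0.001 -0.19 ]
-104.85 [0.002 0.003 0.   ] [-0.007  0.    -0.225]
-106.85 [0.002 0.003 0.   ] [-0.007  0.003 -0.26 ]
-108.85 [0.002 0.003 0.   ] [-0.008  0.007 -0.295]
-110.85 [0.002 0.003 0.   ] [-0.008  0.012 -0.33 ]
-112.85 [0.002 0.003 0.   ] [-0.008  0.018 -0.365]
```

The forces show a peak at about 20°, a drop to about 5.5 N at 23–25° and a rise to 9.4 N at 27°. That is one click near 22–23°, as the camera predicted. On to the second.

Call:
arm_command:
  moves:
    - [0,0,0,0,0,-0.02,-1]
    - [0,0,0,0,-0.001,-0.038,-1]
    - [0,0,0,0,-0.001,-0.038,-1]
    - [0,0,0,0,-0.001,-0.038,-1]
    - [0,0,0,0,-0.001,-0.038,-1]

```text
t: 13.35
tcp_pos: [0.4798, -0.2545, 0.1463]
tool_rot: [-0.1, 1.558, -0.304]
contact_force: [9.8, -8.5, -11.3]
gripper_width: 0.275
```

Call:
arm_command:
  moves:
    - [0,0,0,0,0,-0.02,-1]
    - [0,0,0,0,0,-0.038,-1]
    - [0,0,0,0,0,-0.038,-1]
    - [0,0,0,0,0,-0.038,-1]
    - [0,0,0,0,0,-0.038,-1]

```text
t: 13.85
tcp_pos: [0.4751, -0.2541, 0.1464]
tool_rot: [-0.14, 1.556, -0.345]
contact_force: [8.7, -6.9, -10.1]
gripper_width: 0.276
```

Call:
arm_command:
  moves:
    - [0,0,0,0,0,-0.02,-1]
    - [0,0,0,0,0.001,-0.038,-1]
    - [0,0,0,0,0.001,-0.038,-1]
    - [0,0,0,0,0.001,-0.038,-1]
    - [0,0,0,0,0.001,-0.038,-1]

```text
t: 14.35
tcp_pos: [0.4702, -0.2534, 0.1464]
tool_rot: [-0.168, 1.554, -0.373]
contact_force: [4.1, -6.6, -6.1]
gripper_width: 0.274
```

Call:
arm_command:
  moves:
    - [0,0,0,0,0,-0.02,-1]
    - [0,0,0,0,0.002,-0.038,-1]
    - [0,0,0,0,0.002,-0.038,-1]
    - [0,0,0,0,0.002,-0.038,-1]
    - [0,0,0,0,0.002,-0.038,-1]

```text
t: 14.85
tcp_pos: [0.4653, -0.2526, 0.1464]
tool_rot: [-0.192, 1.552, -0.398]
contact_force: [4.5, -6.7, -5.8]
gripper_width: 0.276
```

Call:
arm_command:
  moves:
    - [0,0,0,0,0,-0.02,-1]
    - [0,0,0,0,0.002,-0.038,-1]
    - [0,0,0,0,0.002,-0.038,-1]
    - [0,0,0,0,0.002,-0.038,-1]
    - [0,0,0,0,0.002,-0.038,-1]

```text
t: 15.35
tcp_pos: [0.4608, -0.252, 0.1465]
tool_rot: [-0.212, 1.549, -0.419]
contact_force: [7.8, -8.0, -10.5]
gripper_width: 0.274
```

Run:
```python
from h import *
lev(range(36,58,2),r=.1515)
```

```text
tcp [ 0.4608 -0.252   0.1465] r 0.1535 lever deg 36.11 Fopp 9.2 Frad 6.4 F [  7.8  -8.  -10.5] w 0.274 t 15.35
-100.85 [0.001 0.007 0.001] [-0.003  0.013  0.002]
-102.85 [0.001 0.007 0.001] [-0.004  0.013 -0.033]
-104.85 [0.001 0.007 0.001] [-0.005  0.015 -0.069]
-106.85 [0.001 0.007 0.001] [-0.006  0.017 -0.104]
-108.85 [0.001 0.007 0.001] [-0.006  0.021 -0.139]
-110.85 [0.001 0.007 0.001] [-0.007  0.026 -0.174]
-112.85 [0.001 0.007 0.001] [-0.008  0.032 -0.208]
-114.85 [0.001 0.007 0.001] [-0.009  0.039 -0.243]
-116.85 [0.001 0.007 0.001] [-0.01   0.048 -0.277]
-118.85 [0.001 0.007 0.001] [-0.01   0.057 -0.311]
-120.85 [0.001 0.007 0.001] [-0.011  0.068 -0.345]
```

The second click came between 30.8° and 32.6° (force 11→4–5 N). On to the third, correcting the small tool tilt a little on the way.

Call:
arm_command:
  moves:
    - [0,0,0,0,0.001,-0.02,-1]
    - [0,0.002,0,0,0.003,-0.038,-1]
    - [0,0.002,0,0,0.003,-0.038,-1]
    - [0,0.002,0,0,0.003,-0.038,-1]
    - [0,0.002,0,0,0.003,-0.038,-1]

```text
t: 15.85
tcp_pos: [0.4564, -0.2513, 0.1465]
tool_rot: [-0.311, 1.552, -0.519]
contact_force: [8.2, -8.8, -11.0]
gripper_width: 0.273
```

Call:
arm_command:
  moves:
    - [0,0,0,0,0.002,-0.02,-1]
    - [0,0.002,0,0,0.004,-0.038,-1]
    - [0,0.002,0,0,0.004,-0.038,-1]
    - [0,0.002,0,0,0.004,-0.038,-1]
    - [0,0.002,0,0,0.004,-0.038,-1]

```text
t: 16.35
tcp_pos: [0.4519, -0.2504, 0.1466]
tool_rot: [-0.446, 1.555, -0.655]
contact_force: [6.0, -7.6, -9.7]
gripper_width: 0.278
```

Call:
arm_command:
  moves:
    - [0,0,0,0,0.002,-0.02,-1]
    - [0,0.002,0,0,0.005,-0.038,-1]
    - [0,0.002,0,0,0.005,-0.038,-1]
    - [0,0.002,0,0,0.005,-0.038,-1]
    - [0,0.002,0,0,0.005,-0.038,-1]

```text
t: 16.85
tcp_pos: [0.447, -0.2492, 0.1466]
tool_rot: [-0.663, 1.558, -0.872]
contact_force: [2.9, -6.4, -7.1]
gripper_width: 0.271
```

Call:
arm_command:
  moves:
    - [0,0,0,0,0.003,-0.02,-1]
    - [0,0.002,0,0,0.006,-0.038,-1]
    - [0,0.002,0,0,0.006,-0.038,-1]
    - [0,0.002,0,0,0.006,-0.038,-1]
    - [0,0.002,0,0,0.006,-0.038,-1]

```text
t: 17.35
tcp_pos: [0.4422, -0.2478, 0.1466]
tool_rot: [-1.012, 1.561, -1.222]
contact_force: [3.3, -7.5, -6.7]
gripper_width: 0.274
```

Call:
arm_command:
  moves:
    - [0,0,0,0,0.003,-0.02,-1]
    - [0,0.002,0,0,0.007,-0.038,-1]
    - [0,0.002,0,0,0.007,-0.038,-1]
    - [0,0.002,0,0,0.007,-0.038,-1]
    - [0,0.002,0,0,0.007,-0.038,-1]

```text
t: 17.85
tcp_pos: [0.4379, -0.2466, 0.1467]
tool_rot: [-1.367, 1.561, -1.578]
contact_force: [6.8, -10.1, -12.4]
gripper_width: 0.277
```

Run:
```python
from h import *
lev(range(44,58,2),r=.153)
```

```text
tcp [ 0.4379 -0.2466  0.1467] r 0.1544 lever deg 44.89 Fopp 9.8 Frad 7.2 F [  6.8 -10.1 -12.4] w 0.277 t 17.85
-108.85 [-0.     0.001  0.003] [-0.002  0.007  0.017]
-110.85 [-0.     0.001  0.003] [-0.002  0.012 -0.018]
-112.85 [-0.     0.001  0.003] [-0.002  0.018 -0.053]
-114.85 [-0.     0.001  0.003] [-0.002  0.025 -0.088]
-116.85 [-0.     0.001  0.003] [-0.002  0.034 -0.123]
-118.85 [-0.     0.001  0.003] [-0.002  0.043 -0.157]
-120.85 [-0.     0.001  0.003] [-0.003  0.054 -0.191]
```

Third click between 39.5° and 41.4°. The fourth tip should be at about 49.6° and the gap middle at about 54.1°, and feel agrees with vision. I'll make four more small steps.

Call:
arm_command:
  moves:
    - [0,0,0,0,0.003,-0.02,-1]
    - [0,0,0,0,0.007,-0.038,-1]
    - [0,0,0,0,0.007,-0.038,-1]
    - [0,0,0,0,0.007,-0.038,-1]
    - [0,0,0,0,0.007,-0.038,-1]

```text
t: 18.35
tcp_pos: [0.4335, -0.2452, 0.1468]
tool_rot: [-1.152, 1.559, -1.364]
contact_force: [8.6, -6.9, -11.9]
gripper_width: 0.273
```

Call:
arm_command:
  moves:
    - [0,0,0,0,0.004,-0.02,-1]
    - [0,0,0,0,0.008,-0.038,-1]
    - [0,0,0,0,0.008,-0.038,-1]
    - [0,0,0,0,0.008,-0.038,-1]
    - [0,0,0,0,0.008,-0.038,-1]

```text
t: 18.85
tcp_pos: [0.429, -0.2434, 0.1468]
tool_rot: [-1.024, 1.557, -1.237]
contact_force: [5.9, -5.4, -9.5]
gripper_width: 0.275
```

Call:
arm_command:
  moves:
    - [0,0,0,0,0.005,-0.02,-1]
    - [0,0,0,0,0.01,-0.038,-1]
    - [0,0,0,0,0.01,-0.038,-1]
    - [0,0,0,0,0.01,-0.038,-1]
    - [0,0,0,0,0.01,-0.038,-1]

```text
t: 19.35
tcp_pos: [0.4242, -0.2411, 0.1468]
tool_rot: [-0.946, 1.556, -1.159]
contact_force: [5.3, -4.3, -5.9]
gripper_width: 0.275
```

Call:
arm_command:
  moves:
    - [0,0,0,0,0.005,-0.02,-1]
    - [0,0,0,0,0.011,-0.038,-1]
    - [0,0,0,0,0.011,-0.038,-1]
    - [0,0,0,0,0.011,-0.038,-1]
    - [0,0,0,0,0.011,-0.038,-1]

```text
t: 19.85
tcp_pos: [0.4196, -0.2387, 0.1469]
tool_rot: [-0.871, 1.555, -1.085]
contact_force: [5.0, -3.8, -6.7]
gripper_width: 0.275
```

Run:
```python
from h import *
lev(range(50,57,1),r=.153)
ci=ctrl.camera_info("wrist");im=ctrl.camera("wrist")[:,:,::-1].copy()
cv2.imwrite("pics/w5.png",im)
```

```text
tcp [ 0.4196 -0.2387  0.1469] r 0.1543 lever deg 52.28 Fopp 6.1 Frad 1.1 F [ 5.  -3.8 -6.7] w 0.275 t 19.85
-114.85 [-0.002  0.003  0.004] [-0.    -0.001  0.042]
-115.85 [-0.002  0.003  0.004] [-0.001  0.003  0.024]
-116.85 [-0.002  0.003  0.004] [-0.001  0.007  0.007]
-117.85 [-0.002  0.003  0.004] [-0.001  0.012 -0.01 ]
-118.85 [-0.002  0.003  0.004] [-0.001  0.017 -0.027]
-119.85 [-0.002  0.003  0.004] [-0.001  0.022 -0.044]
-120.85 [-0.002  0.003  0.004] [-0.002  0.028 -0.061]
```

View pics/w5.png

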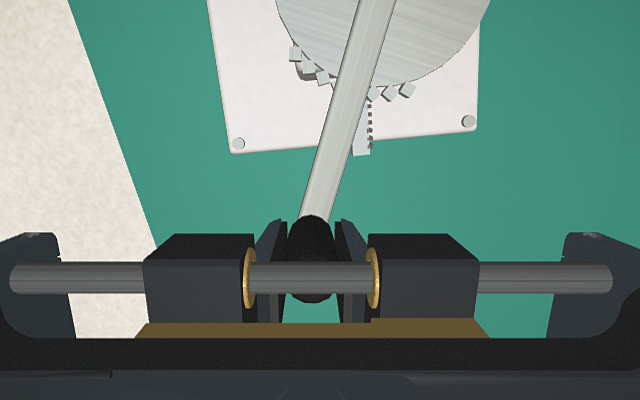

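The fourth click came between 48° and 50.2°. The picture shows three teeth left of the lever arm (6–8, around (295–323, 55–78)) and three right of it (1–3, around (374–407, 88–95)), so the arm covers the 4/5 gap. A final nudge of about 1.5° goes to the middle.

Call:
arm_command:
  moves:
    - [0,0,0,0,0.005,-0.015,-1]
    - [0,0,0,0,0.008,-0.032,-1]
    - [0,0,0,0,0.008,-0.032,-1]
    - [0,0,0,0,0.008,-0.032,-1]
    - [0,0,0,0,0.008,-0.032,-1]

```text
t: 20.4
tcp_pos: [0.4161, -0.237, 0.1469]
tool_rot: [-0.786, 1.553, -1.001]
contact_force: [8.5, -4.5, -10.4]
gripper_width: 0.274
```

Run:
```python
from h import *
lev([54])
for i in range(8): im=ctrl.camera("wrist")
lev([54])
cv2.imwrite("pics/s9.png",cv2.resize(ctrl.camera("scene")[140:250,200:420,::-1],None,fx=3.5,fy=3.5,interpolation=cv2.INTER_CUBIC))
```

```text
tcp [ 0.4161 -0.237   0.1469] r 0.1545 lever deg 53.72 Fopp 9.6 Frad -0.1 F [  8.5  -4.5 -10.4] w 0.274 t 20.40
-118.85 [-0.002  0.004  0.004] [-0.001  0.03   0.004]
tcp [ 0.4162 -0.237   0.1469] r 0.1545 lever deg 53.70 Fopp 10.2 Frad -0.1 F [ 9.  -4.8 -8.8] w 0.275 t 20.80
-118.85 [-0.002  0.004  0.004] [-0.001  0.03   0.003]
```

View pics/s9.png

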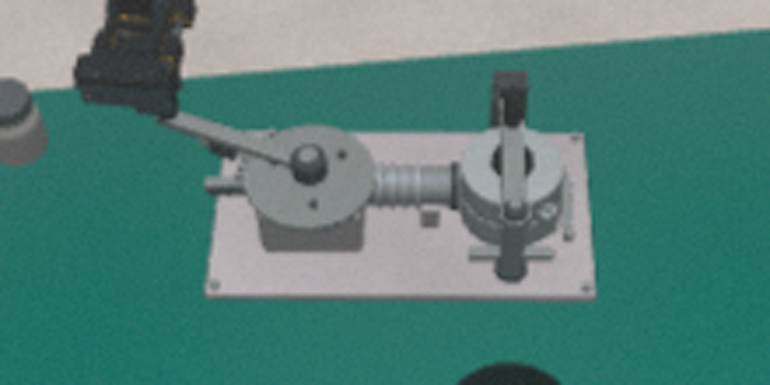

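Run:
```python
from bench import ctrl
print(ctrl.job_done())
```

```text
the job is handed in; nothing more can be done
None
```

I shut the keeper bar in its catch and drew the ratchet lever clockwise four clicks. The job is handed in with the fingers still gripping the lever. It reports no verdict, so what follows rests on my own checks.

- **Keeper bar:** it stopped firmly at about 31 N, within 0.6° of the predicted shut angle. The wrist view afterwards and the last scene view both show it across the flask with its nose in the catch.
- **Click count:** I felt force drops at about 22°, 31.7°, 40.5° and 49.3° from rest, which matches the tooth positions measured in the wrist picture.
- **Final lever position:** the lever is held at 53.7°. The middle of the gap after the fourth tooth is estimated at 53.3–54.7°, so it should be well inside the ±3.9° allowed. It was steady for 0.4 s at about 10 N, and the fifth tooth, at about 58.5°, was not reached.
- **Other things on the bench:** no bystander was on the arm's path or touched as far as I know, but I did not measure their positions again at the end.

**Disagreements:**
- The wrist camera measured lengths about 2% short.
- Resistance at the grip read 1–3 N above the stated values, probably from side forces in the grip.
- The final 10 N is above the 4–6 N stated for deep in the gap. It had reached a similar level at the same distance past each earlier tooth.

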